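# Peg a divider into a desk-drawer tray

## Task

Pick up the loose wooden divider that stands on the desk and peg it into the empty row of holes in the white drawer tray, all five dowels in their holes and pushed fully home, so that it sits flush on the board like the divider already there. Lower it in the hand and feel for the holes gently, never forcing, ramming or dropping it, and leave the things around it undisturbed.

Things in the scene. Friction and masses are not known exactly. Their poses are not given: they have to be found in the camera images.
- divider_center (a point): Centre of the loose divider's beech slat, 240 mm long (its y), 14 mm thick (its x), 50 mm high (its z, up); slat edges 25 mm above and below this point. About 130 g, the same either way round. It starts standing upright on the desk on five dowels under its lower edge. Grip it across its thickness, near the middle of the top edge.
- dowel_tip (a point): Foot of the divider's middle dowel, 37 mm below divider_center. The five round dowels are 12 mm thick, stand 12 mm out of the slat's lower edge at y = -100, -50, 0, 50, 100 mm and are bevelled at the foot (2 mm high, 10 mm across at the tip). Axes as the divider's.
- tray: White open drawer tray, fixed to the desk, 200 mm (its x) by 330 mm (its y), 36 mm high, walls and floor 6 mm; origin at the centre of its underside, z up. Stuck on its floor is a plywood peg board 15 mm thick, top 21 mm above the desk. At tray x = +32 mm a divider like the loose one already stands on it along y (top 71 mm above the desk); at x = -32 mm is the empty row of holes.
- row (a point): Nominal middle of the empty row, on the board's top (z = 21 mm); axes as the tray's. Five through holes, 15 mm wide, 50 mm apart along the tray's y. The board fits the tray along x but was stuck down by eye along y: the whole board with holes and standing divider lies up to 20 mm from nominal, either way along the tray's y. How far differs each time and is not reported; it does not move.
- home (a point): Nominal place of divider_center when fully home, 25 mm above point row (46 mm above the desk; along y the real place is off by the same up to 20 mm). Two sprung balls in each end hole grip the dowels: left to its own weight the divider stays 3 to 5 mm proud; push it down over the last 6 mm with 5 to 10 N. Pushing on tray or board with over 25 N counts as forcing.
- tape: Bystander: roll of clear tape, 46 mm across, 18 mm high, lying in the tray in the compartment beyond the standing divider; origin at the centre of its underside.
- mug: Bystander: white mug, 76 mm across, 90 mm high, standing on the desk; origin at the centre of its underside.
- thermos: Bystander: white drinking bottle, 64 mm across, 190 mm high, standing on the desk; origin at the centre of its underside.
- charger: Bystander: white charger block, 55 x 48 x 28 mm, lying on the desk; origin at the centre of its underside.
Not all that is in view belongs to the job. What is meant by the part that bears divider_center is not grey, and is the smaller of those in its own colour.

How it is judged:
On the way, in this order (a step that is already met when the one before it is completed fails the run):
1. the divider is lifted clear in the hand (height (world z) of divider_center above 0.085 m and contact force between the fingers and divider above 1 N), for 0.1 s.
2. still in the hand, the divider's dowels have entered the holes of the empty row by at least 3 mm (z of divider_center in the frame of tray below 0.055 m and x of divider_center in the frame of tray between -0.036 and -0.028 m and contact force between the fingers and divider above 1 N), for 0.1 s.
At the end, for the whole second after the job is handed in: The divider stands upright (within 3 degrees) in the empty row of the tray, parallel to the row, with all five dowels in their holes and its lower edge on the board (at most 2 mm proud), at rest and let go (z of divider_center in the frame of tray below 0.048 m and x of divider_center in the frame of tray between -0.036 and -0.028 m and y of divider_center in the frame of tray between -0.024 and 0.024 m and angle between divider_center's own z axis and vertical below 0.05 rad and angle between the y axis of divider_center and the y axis of tray, either way round below 0.04 rad and linear speed of divider below 0.01 m/s); the robot touches nothing.
It fails at once if the divider was forced: over 50 N of contact with the tray in all (knocks and the balls' squeeze of some 20 N included) (contact force between divider and tray above 50 N).
It fails at once if the robot pushed on the tray with over 25 N (contact force between any of the arm, the fingers and tray above 25 N).
It fails at once if the divider was dropped (moving faster than 0.3 m/s while not held) (contact force between the fingers and divider below 0.05 N and linear speed of divider above 0.3 m/s).
It fails at once if a bystander was moved by more than 15 mm or tipped (distance of any of tape, mug, thermos, charger from where it was at the start of the episode above 0.015 m or angle between any of mug, thermos's own z axis and vertical above 0.3 rad).
It also fails if it takes over 64 s, if anything falls off the work surface, if the arm or the gripper's body presses on something with over 40 N, if the wrist force passes 120 N, or if a joint passes its speed limit or range.

## Robot

A 6-joint arm with a two-finger parallel gripper is mounted at the origin on the work surface. World frame = base frame: x ahead of the robot, y to its left, z up, the work surface at z = 0. Lengths are in m, angles in rad, forces in N, time in s.
With the tool pointing down it reaches from about 0.325 to 0.85 m from the base axis. Payload 15.5 kg.
Tool frame: the origin (TCP) lies between the finger pads; the fingertips stand tip_extent ahead of it and the grasp point (between the pads) lies 6 mm ahead of it (tip_extent is the distance from the TCP to the fingertips, in m); x points along the fingers, y is the direction in which the jaws open and shut, and the axes are right-handed (so a half turn about x gives the same grasp; the last joint's range is limited). The gripper opens to 91 mm and grips with 3 to 60 N. Pads are 32 mm wide; open, the fingers measure 118 mm over their backs; the gripper's body (76 mm by 178 mm) begins 60 mm behind the grasp point.
Start: joints at [-1.319, 0.494, 1.345, -0, 1.302, -0.096], TCP at [0.213, -0.588, 0.239] pointing down, gripper open.
Joint ranges: [-2.91, 2.91], [-0.82, 2.16], [0.22, 2.67], [-1.22, 4.37], [0.12, 2.79], [-3.08, 3.08]. Speed limits (rad/s): [1.89, 1.89, 2.57, 3.01, 3.01, 3.01].

## Interface

Orientations are given as a unit quaternion [w, x, y, z].
In Python, from plant import read_state, capture, hand_in, tip_extent gives the robot as it stands.
- The arm moves only by the shell command python3 -m creep 'ROWS' [FORCE]. ROWS is JSON, a list of rows, each an object with "gripper": the closure, from -1 (fully open) to 1 (shut); "offset": the shift along the world's x, y, z in cm, a list of three; "turn": the turn about the world's z in rad. A call has 1 to 12 rows; each row shifts and turns the commanded pose from where the row before left it; what a row does not reach is not made up. A row lasts 1/12 s, in which the tool goes at most 41.7 mm and 7.16 degrees, less where a joint would pass 70% of its speed; a pose out of reach is approached as far as the arm can. A call with a gripper value outside its range is refused whole. The fingers move at their own pace and stop on an object; FORCE is the grip in N (left out, the last holds). Time passes only in rows, so rows that do not move let the fingers close. It gives the time, the measured TCP pose, the force and the opening at its end, in the units of the state.
- read_state(): the state, without advancing time (a new reading comes with each control period).
- capture(name): name is "side" or "top"; returns a dict with "color" (400x640x3 uint8, red, green, blue), "depth" (400x640 float32, m along the optical axis (not along the pixel's ray), 0 where there is no reading), "fx", "fy", "cx", "cy" (pixels), "R" (3x3) and "t" (3): a world point X has camera coordinates R X + t. Camera axes: x right, y down, z forward; pixel columns grow to the right and rows downward; lengths in m; the calibration is good to about 2 mm. A picture is of the moment at which its call begins.
- hand_in(): hands the job in, once; it reports no verdict.
The state is a dict: "time": time; "joint_pos": joint angles; "qvel": joint speeds; "effort": joint torques, N m; "eef_pos": TCP position; "eef_rot": TCP orientation; "wrist_force": force on the tool from outside, world axes, zero at the start; "moment": the same for the moment, N m; "opening": finger opening in m.
Only numpy, scipy, OpenCV 4.12 (cv2) and the standard library are available. Lean on these libraries where they do the work, as an engineer would, in place of code of your own. Each camera call takes 0.05 s, during which the arm holds its last target. There are 200 camera calls.

## Working session

There is one attempt and no reset: what is moved stays moved. The work goes in short steps, Python scripts to look and compute and a shell command to move; the robot and the scene stay as the last step left them, time stands still between calls to the robot, and variables do not carry over. Pictures are saved under pics/ and viewed, on a budget of 10 in all, crops included, one or two more only if the job needs it, and the job is handed in when it is done.

```bash
mkdir -p pics; ls; cat > h.py <<'E'
import numpy as np, cv2
from plant import *
def grab(n,name):
    c=capture(n); np.savez(f'pics/{name}.npz',**c); cv2.imwrite(f'pics/{name}.png',c['color'][:,:,::-1]); return c
def load(name): return dict(np.load(f'pics/{name}.npz'))
def px2w(c,u,v,z=None):
    "pixel -> world: by depth, or on plane z"
    r=np.array([(u-c['cx'])/c['fx'],(v-c['cy'])/c['fy'],1.]); R,t=c['R'],c['t']
    o=-R.T@t; d=R.T@r
    s=(z-o[2])/d[2] if z is not None else float(c['depth'][int(round(v)),int(round(u))])
    return o+s*d
def w2px(c,X):
    p=c['R']@np.array(X)+c['t']; return p[0]/p[2]*c['fx']+c['cx'],p[1]/p[2]*c['fy']+c['cy']
E
python3 - <<'E'
from h import *
for n in('top','side'):
    c=grab(n,n+'0'); print(n,c['fx'],-c['R'].T@c['t'],c['R'].round(2).tolist())
a=[cv2.imread(f'pics/{n}0.png') for n in('top','side')]
cv2.imwrite('pics/both0.png',np.vstack(a)[:, :]) 
print(tip_extent, read_state())
E
```

```text
pics
top 404.0157923520675 [ 0.45658287 -0.00935463  1.22910627] [[0.01, -1.0, -0.02], [-1.0, -0.0, -0.1], [0.1, 0.02, -0.99]]
side 514.4113256794985 [0.22890399 1.28557448 1.0886573 ] [[-0.97, -0.26, 0.01], [-0.16, 0.59, -0.79], [0.2, -0.77, -0.61]]
0.025 {'time': 0.1, 'joint_pos': array([-1.31851033e+00,  4.94093819e-01,  1.34604343e+00,  6.44770337e-06,
        1.30251187e+00, -9.54958076e-02]), 'qvel': array([ 5.95846399e-04, -8.34525085e-04, -4.20211469e-04, -1.59379049e-05,
        6.95086680e-04,  2.25116004e-04]), 'effort': array([-7.99555855e-04, -8.80242848e+01, -3.82543230e+01,  7.06574391e-02,
        4.82358481e-02,  2.28253350e-05]), 'eef_pos': array([ 0.21293915, -0.58728233,  0.23842353]), 'eef_rot': array([-0.12196754, -0.69641588, -0.12271262,  0.69647   ]), 'wrist_force': array([-0.47165898, -0.14813625,  0.7007813 ]), 'moment': array([ 0.02273127, -0.03045603, -0.01170357]), 'opening': 0.09114566992762883}
```

View pics/top0.png

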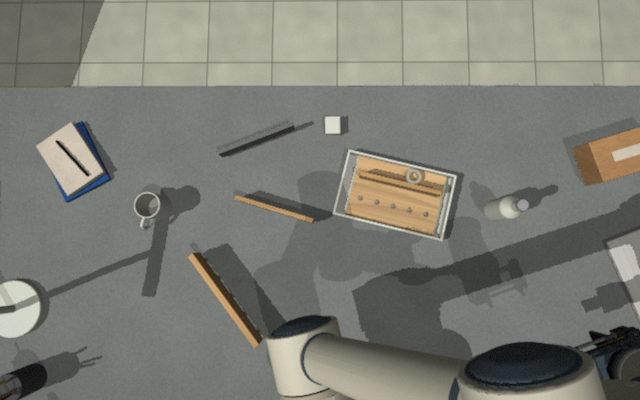

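View pics/side0.png

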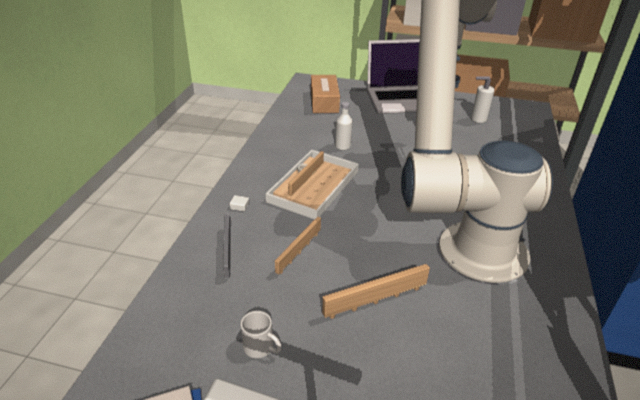

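Top picture: the divider-like things are grey (265,138), wooden (275,208) and a larger wooden one (225,300). The description fits the smaller wooden one at (275,208). The tray is at (397,195), mug (147,205), bottle (505,207) and charger (335,125). In the side picture the target runs from (278,270) to (320,225).

```bash
python3 - <<'E'
from h import *
c=load('top0'); im=c['color'][:,:,::-1]
cv2.imwrite('pics/crop1.png',cv2.resize(im[130:250,225:470],None,fx=3.2,fy=3.2,interpolation=cv2.INTER_CUBIC))
# top faces by depth: slat pixels with height 0.055-0.07
v,u=np.mgrid[0:400,0:640]
P=np.stack([(u-c['cx'])/c['fx'],(v-c['cy'])/c['fy'],np.ones_like(u)],-1)*c['depth'][...,None]
W=(P-c['t'])@c['R']
for nm,(a,b,x0,x1),(z0,z1) in [('target',(185,230,225,320),(.05,.075)),('big',(245,355,180,262),(.05,.12)),('stand',(155,200,352,455),(.062,.08)),('rim',(140,250,325,470),(.031,.041))]:
    w=W[a:b,x0:x1].reshape(-1,3); w=w[(w[:,2]>z0)&(w[:,2]<z1)]
    r=cv2.minAreaRect(w[:,:2].astype(np.float32)*1000); print(nm,len(w),r,np.median(w[:,2]))
print(np.percentile(W[290:310,380:400,2] ,50), W[100:110,380:400,2].mean())
E
```

```text
target 404 ((549.7470092773438, 168.59658813476562), (239.41505432128906, 14.223618507385254), 73.3528060913086) 0.061859879589327205
big 1105 ((291.0234375, 303.66278076171875), (317.7041015625, 20.844345092773438), 38.156009674072266) 0.0812785863191205
stand 431 ((624.8948974609375, -197.64511108398438), (238.87478637695312, 14.77059268951416), 76.24983978271484) 0.07082314487567831
rim 916 ((595.4909057617188, -186.0629425048828), (330.38616943359375, 201.07273864746094), 76.29661560058594) 0.036040875267967974
0.00017077017971845035 7.141911079271745e-05
```

View pics/crop1.png

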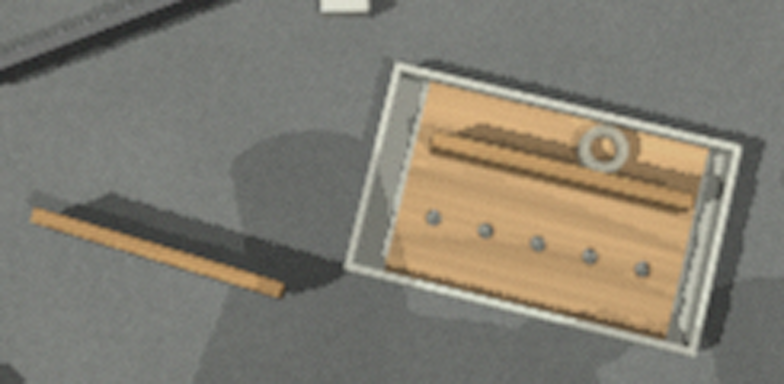

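Confirmed: the crop shows the wooden slat from (32,215) to (283,292). Depth gives 239x14 mm with its top at 62 mm, while the other wooden one is 318x21 mm. The row's five holes are at crop (433,217), (485,230), (538,243), (590,256) and (642,269).

```bash
python3 - <<'E'
from h import *
from scipy.spatial.transform import Rotation as Ro
c=load('top0')
H=[px2w(c,225+(u+.5)/3.2-.5,130+(v+.5)/3.2-.5,.021) for u,v in[(433,217),(485,230),(538,243),(590,256),(642,269)]]
H=np.array(H); print('holes',H.round(4).tolist(),H.mean(0), np.degrees(np.arctan2(*(H[0]-H[4])[[1,0]])))
a=np.radians(-13.73); X=np.array([np.cos(a),np.sin(a)]);Y=np.array([-X[1],X[0]])
T=np.array([.5955,-.1861]); d=np.array([.6249,-.19765])-T
print('stand in tray',d@X,d@Y,'holes in tray',(H[2,:2]-T)@X,(H.mean(0)[:2]-T)@Y)
print('row est',T-.032*X+(d@Y)*Y)
s=read_state(); w,x,y,z=s['eef_rot']; R=Ro.from_quat([x,y,z,w]).as_matrix(); print(R.round(3))
yaw=np.degrees(np.arctan2(R[1,1],R[0,1])); print('tool y yaw',yaw,'target div x yaw',73.353-90)
t=(73.353-90-yaw+90)%180-90; print('turn',np.radians(t), 'shift cm',(np.array([.5497,.1686])-s['eef_pos'][:2])*100)
for n,(u,v,zz) in dict(thermos=(508,207,.1),mug=(147,205,.09)).items(): print(n,px2w(c,u,v,zz))
E
```

```text
holes [[0.5881, -0.0862, 0.021], [0.576, -0.1348, 0.021], [0.5641, -0.1841, 0.021], [0.5521, -0.2323, 0.021], [0.5402, -0.2804, 0.021]] [ 0.56409982 -0.18353645  0.021     ] 76.16658113952164
stand in tray 0.03130125009177098 -0.004241962127648743 holes in tray -0.03102144181611677 -0.004962437394985044
row est [ 0.56340758 -0.18262565]
[[-0.     0.341 -0.94 ]
 [ 0.001 -0.94  -0.341]
 [-1.    -0.001 -0.   ]]
tool y yaw -70.07366530774027 target div x yaw -16.647000000000006
turn 0.9324712179810973 shift cm [33.6760849  75.58823258]
thermos [ 0.55470632 -0.49136829  0.1       ]
mug [0.55611114 0.52634627 0.09      ]
```

```bash
python3 -m creep '[{"gripper":-1,"offset":[1.53,3.43,0],"turn":0.0424},{"gripper":-1,"offset":[1.53,3.43,0],"turn":0.0424},{"gripper":-1,"offset":[1.53,3.43,0],"turn":0.0424},{"gripper":-1,"offset":[1.53,3.43,0],"turn":0.0424},{"gripper":-1,"offset":[1.53,3.43,0],"turn":0.0424},{"gripper":-1,"offset":[1.53,3.43,0],"turn":0.0424},{"gripper":-1,"offset":[1.53,3.43,0],"turn":0.0424},{"gripper":-1,"offset":[1.53,3.43,0],"turn":0.0424},{"gripper":-1,"offset":[1.53,3.43,0],"turn":0.0424},{"gripper":-1,"offset":[1.53,3.43,0],"turn":0.0424},{"gripper":-1,"offset":[1.53,3.43,0],"turn":0.0424}]' 20
python3 -m creep '[{"gripper":-1,"offset":[1.53,3.43,0],"turn":0.0424},{"gripper":-1,"offset":[1.53,3.43,0],"turn":0.0424},{"gripper":-1,"offset":[1.53,3.43,0],"turn":0.0424},{"gripper":-1,"offset":[1.53,3.43,0],"turn":0.0424},{"gripper":-1,"offset":[1.53,3.43,0],"turn":0.0424},{"gripper":-1,"offset":[1.53,3.43,0],"turn":0.0424},{"gripper":-1,"offset":[1.53,3.43,0],"turn":0.0424},{"gripper":-1,"offset":[1.53,3.43,0],"turn":0.0424},{"gripper":-1,"offset":[1.53,3.43,0],"turn":0.0424},{"gripper":-1,"offset":[1.53,3.43,0],"turn":0.0424},{"gripper":-1,"offset":[1.53,3.43,0],"turn":0.0424},{"gripper":-1,"offset":[0,0,0],"turn":0}]'
cat >> h.py <<'E'
from scipy.spatial.transform import Rotation as Ro
def yaw():
    w,x,y,z=read_state()['eef_rot']; R=Ro.from_quat([x,y,z,w]).as_matrix(); return np.degrees(np.arctan2(R[1,1],R[0,1]))
E
python3 -c "
from h import *
print(yaw(),read_state()['joint_pos'])"
```

```text
time: 1.02
eef_pos: [0.3815, -0.2085, 0.2389]
eef_rot: [-0.281, -0.649, -0.281, 0.649]
wrist_force: [0.6, -0.1, 0.3]
opening: 0.0911
time: 2.02
eef_pos: [0.5515, 0.1722, 0.2385]
eef_rot: [0.424, 0.566, 0.424, -0.565]
wrist_force: [-1.9, -1.3, -1.2]
opening: 0.0914
-16.27689199467051 [1.98583674e-01 4.26703577e-01 1.46677984e+00 1.42419498e-03
 1.24666544e+00 4.82215812e-01]
```

```bash
python3 -m creep '[{"gripper":-1,"offset":[0,0,0],"turn":0},{"gripper":-1,"offset":[0,0,-3],"turn":0},{"gripper":-1,"offset":[0,0,-3],"turn":0},{"gripper":-1,"offset":[0,0,-3],"turn":0},{"gripper":-1,"offset":[0,0,-3],"turn":0},{"gripper":-1,"offset":[0,0,0],"turn":0},{"gripper":-1,"offset":[0,0,0],"turn":0}]'
python3 - <<'E'
from h import *
s=read_state(); print(s['eef_pos'],yaw())
c=grab('top','top1'); g=grab('side','side1')
print(w2px(c,[.5497,.1686,.062]),w2px(g,[.5497,.1686,.062]))
u,v=map(int,w2px(g,[.5497,.1686,.1])); 
cv2.imwrite('pics/crop2.png',cv2.resize(g['color'][v-60:v+60,u-80:u+80,::-1],None,fx=4,fy=4))
E
```

```text
time: 2.6
eef_pos: [0.5486, 0.166, 0.1184]
eef_rot: [-0.422, -0.566, -0.423, 0.568]
wrist_force: [-0.1, 0.3, 0.8]
opening: 0.0912
[0.54861875 0.16599991 0.11844686] -16.692819232076747
(np.float64(273.0913567750867), np.float64(208.66778145992484)) (np.float64(299.2774305658975), np.float64(238.76959996522933))
```

View pics/crop2.png

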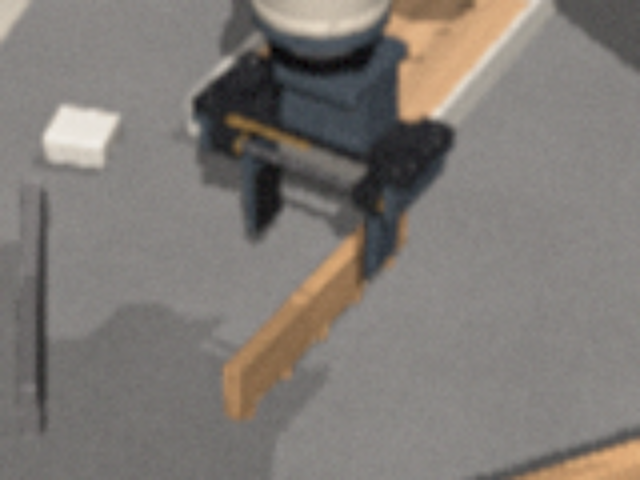

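The slat runs from (235,390) to (400,230) in the crop, between the two fingers at (262,200) and (378,245). I'll go down and grip.

```bash
python3 -m creep '[{"gripper":-1,"offset":[0.1,0.26,-2],"turn":0},{"gripper":-1,"offset":[0,0,-2],"turn":0},{"gripper":-1,"offset":[0,0,-1.4],"turn":0},{"gripper":-1,"offset":[0,0,-0.8],"turn":0},{"gripper":0,"offset":[0,0,0],"turn":0},{"gripper":0.5,"offset":[0,0,0],"turn":0},{"gripper":1,"offset":[0,0,0],"turn":0},{"gripper":1,"offset":[0,0,0],"turn":0},{"gripper":1,"offset":[0,0,0],"turn":0},{"gripper":1,"offset":[0,0,0],"turn":0},{"gripper":1,"offset":[0,0,0],"turn":0},{"gripper":1,"offset":[0,0,0],"turn":0}]' 30
```

```text
time: 3.7
eef_pos: [0.5507, 0.1696, 0.057]
eef_rot: [0.422, 0.567, 0.422, -0.567]
wrist_force: [-0.4, 0.0, 0.3]
opening: 0.0406
```

```bash
python3 -m creep '[{"gripper":1,"offset":[0,0,0],"turn":0},{"gripper":1,"offset":[0,0,0],"turn":0},{"gripper":1,"offset":[0,0,0],"turn":0},{"gripper":1,"offset":[0,0,0],"turn":0},{"gripper":1,"offset":[0,0,0],"turn":0},{"gripper":1,"offset":[0,0,0],"turn":0}]'
python3 -c "
from h import *
s=read_state();print(s['eef_pos'],s['wrist_force'],yaw())"
```

```text
time: 4.2
eef_pos: [0.5506, 0.1696, 0.0569]
eef_rot: [0.422, 0.567, 0.422, -0.567]
wrist_force: [-1.0, 0.1, -0.2]
opening: 0.0138
[0.55064355 0.16962391 0.05689795] [-1.0194872   0.05576603 -0.19050452] -16.62773547030775
```

```bash
python3 -m creep '[{"gripper":1,"offset":[0,0,0.5],"turn":0},{"gripper":1,"offset":[0,0,1.5],"turn":0},{"gripper":1,"offset":[0,0,2.5],"turn":0},{"gripper":1,"offset":[0,0,2.5],"turn":0},{"gripper":1,"offset":[0,0,1.5],"turn":0},{"gripper":1,"offset":[0,0,0],"turn":0},{"gripper":1,"offset":[0,0,0],"turn":0}]'
python3 -m creep '[{"gripper":1,"offset":[0.1,-2.16,0],"turn":0.005},{"gripper":1,"offset":[0.14,-3,0],"turn":0.005},{"gripper":1,"offset":[0.14,-4,0],"turn":0.005},{"gripper":1,"offset":[0.14,-4,0],"turn":0.005},{"gripper":1,"offset":[0.14,-4,0],"turn":0.005},{"gripper":1,"offset":[0.14,-4,0],"turn":0.005},{"gripper":1,"offset":[0.14,-4,0],"turn":0.005},{"gripper":1,"offset":[0.14,-4,0],"turn":0.005},{"gripper":1,"offset":[0.14,-3,0],"turn":0.005},{"gripper":1,"offset":[0.12,-3,0],"turn":0.005},{"gripper":1,"offset":[0,0,0],"turn":0},{"gripper":1,"offset":[0,0,0],"turn":0}]'
python3 - <<'E'
from h import *
s=read_state(); print(s['eef_pos'],yaw())
c=grab('top','top2'); g=grab('side','side2')
u,v=map(int,w2px(g,[.564,-.182,.08]))
A=cv2.resize(g['color'][v-50:v+50,u-80:u+80,::-1],None,fx=4.8,fy=4.8,interpolation=cv2.INTER_CUBIC)
cv2.imwrite('pics/crop3.png',A); print(u-80,v-50)
E
```

```text
time: 4.78
eef_pos: [0.5509, 0.1697, 0.1427]
eef_rot: [0.423, 0.568, 0.422, -0.567]
wrist_force: [-0.2, 0.2, -0.8]
opening: 0.0136
time: 5.78
eef_pos: [0.5633, -0.1832, 0.1406]
eef_rot: [-0.435, -0.557, -0.436, 0.557]
wrist_force: [-0.8, 0.9, -1.0]
opening: 0.0139
[ 0.56327073 -0.18321046  0.14056844] -13.906492747069885
242 120
```

View pics/crop3.png

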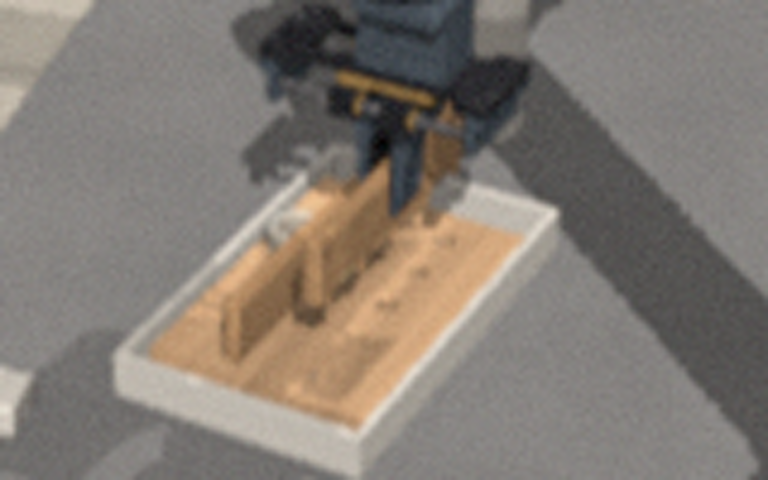

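The held divider hangs upright over the tray, from (315,290) to (455,120) in the crop, parallel to the standing one. I'll lower it close to the board and measure it against the standing divider.

```bash
python3 -m creep '[{"gripper":1,"offset":[0,0,-1],"turn":0},{"gripper":1,"offset":[0,0,-1.5],"turn":0},{"gripper":1,"offset":[0,0,-1.5],"turn":0},{"gripper":1,"offset":[0,0,-0.9],"turn":0},{"gripper":1,"offset":[0,0,0],"turn":0},{"gripper":1,"offset":[0,0,0],"turn":0}]'
python3 - <<'E'
from h import *
s=read_state(); print(s['eef_pos'],yaw(),s['wrist_force'])
c=grab('top','top3'); g=grab('side','side3')
a=np.radians(-13.73); X=np.array([np.cos(a),np.sin(a)]);Y=np.array([-X[1],X[0]]); T=np.array([.5955,-.1861])
for n,c in(('top',c),('side',g)):
    v,u=np.mgrid[0:400,0:640]
    P=np.stack([(u-c['cx'])/c['fx'],(v-c['cy'])/c['fy'],np.ones_like(u)],-1)*c['depth'][...,None]
    W=(P-c['t'])@c['R']; tx=(W[...,:2]-T)@X; ty=(W[...,:2]-T)@Y; z=W[...,2]
    st=(tx>.015)&(tx<.05)&(abs(ty)<.15)&(z>.060)&(z<.08)
    he=(abs(tx+.032)<.02)&(abs(ty)<.16)&(z>.075)&(z<.105)
    for m in(st,he):
        q=abs(ty)>.06   # outside the hand
        print(n,m.sum(),'x',tx[m&q].min(),tx[m&q].max(),np.median(tx[m&(ty>.06)]),np.median(tx[m&(ty<-.06)]),'y',np.sort(ty[m])[[0,3,-4,-1]],'z',np.percentile(z[m&q],[50,90]))
    U,V=map(int,w2px(c,[.564,-.182,.05])); print(U-60,V-40)
    A=cv2.resize(c['color'][V-40:V+40,U-60:U+60,::-1],None,fx=6,fy=6,interpolation=cv2.INTER_CUBIC); cv2.imwrite(f'pics/crop4{n}.png',A)
cv2.imwrite('pics/crop4.png',cv2.resize(np.vstack([cv2.imread(f'pics/crop4{n}.png') for n in('top','side')]),(450,600)))
E
```

```text
time: 6.38
eef_pos: [0.5638, -0.1812, 0.0924]
eef_rot: [-0.436, -0.556, -0.437, 0.556]
wrist_force: [-0.4, -0.2, -1.2]
opening: 0.0143
[ 0.56376151 -0.1812341   0.09241138] -13.717395480043027 [-0.43034187 -0.22995205 -1.18031992]
top 101 x 0.024144177676250052 0.038064064454882064 0.030597678050703417 nan y [0.05862869 0.06126232 0.11307449 0.11513963] z [0.07042049 0.07305377]
top 127 x -0.04123176535275391 -0.026629400113456138 -0.035469673948784926 nan y [0.05492647 0.05673071 0.11526276 0.11654848] z [0.09699737 0.10036746]
333 164
side 182 x 0.02363521212310202 0.04184003139442784 0.03147075962614898 0.03465814199579642 y [-0.07412333 -0.06372141  0.11185501  0.11517707] z [0.06866165 0.07226223]
side 263 x -0.041758917970362505 -0.022743379521353996 -0.035797382832641514 -0.036039316191466275 y [-0.11008123 -0.09284824  0.11876287  0.12044653] z [0.09173973 0.10081098]
262 137
  return _methods._mean(a, axis=axis, dtype=dtype,
  ret = ret.dtype.type(ret / rcount)
```

View pics/crop4.png

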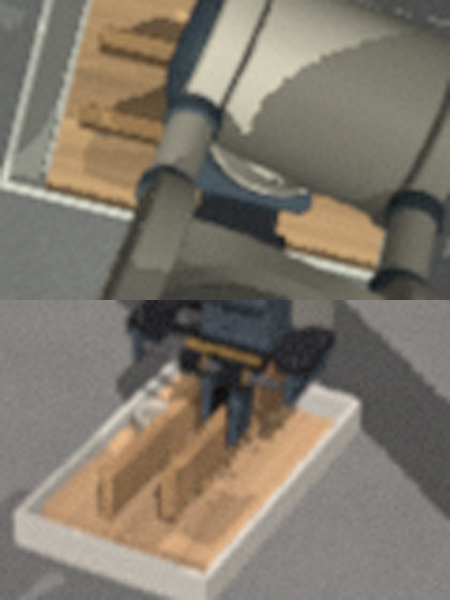

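Top half: the held divider's end is at (85,120) and the standing one's at (105,40), parallel. Compared with the standing divider, the held one is about 1.0 mm too far in -x and 1.3 mm too far in +y in the tray frame. I'll correct that and feel downward with a softer grip.

```bash
python3 -m creep '[{"gripper":1,"offset":[0.07,-0.15,0],"turn":0},{"gripper":1,"offset":[0,0,-0.5],"turn":0},{"gripper":1,"offset":[0,0,-0.5],"turn":0},{"gripper":1,"offset":[0,0,-0.2],"turn":0},{"gripper":1,"offset":[0,0,0],"turn":0},{"gripper":1,"offset":[0,0,0],"turn":0}]' 15
for i in 1; do python3 -m creep '[{"gripper":1,"offset":[0,0,-0.1],"turn":0},{"gripper":1,"offset":[0,0,-0.1],"turn":0},{"gripper":1,"offset":[0,0,0],"turn":0},{"gripper":1,"offset":[0,0,0],"turn":0}]'; done
```

```text
time: 6.98
eef_pos: [0.5646, -0.1834, 0.0807]
eef_rot: [-0.436, -0.556, -0.437, 0.556]
wrist_force: [-0.5, 0.2, -0.4]
opening: 0.0138
time: 7.32
eef_pos: [0.5647, -0.1835, 0.0789]
eef_rot: [-0.436, -0.556, -0.436, 0.556]
wrist_force: [0.3, 0.2, -1.0]
opening: 0.014
```

```bash
python3 -m creep '[{"gripper":1,"offset":[0,0,-0.1],"turn":0},{"gripper":1,"offset":[0,0,0],"turn":0},{"gripper":1,"offset":[0,0,-0.1],"turn":0},{"gripper":1,"offset":[0,0,0],"turn":0},{"gripper":1,"offset":[0,0,0],"turn":0}]'
```

```text
time: 7.73
eef_pos: [0.5647, -0.1835, 0.0768]
eef_rot: [-0.436, -0.556, -0.437, 0.556]
wrist_force: [-0.5, 1.0, -1.4]
opening: 0.0135
```

```bash
python3 -m creep '[{"gripper":1,"offset":[0,0,-0.1],"turn":0},{"gripper":1,"offset":[0,0,0],"turn":0},{"gripper":1,"offset":[0,0,0],"turn":0}]'
python3 -m creep '[{"gripper":1,"offset":[0,0,-0.1],"turn":0},{"gripper":1,"offset":[0,0,0],"turn":0},{"gripper":1,"offset":[0,0,0],"turn":0}]'
```

```text
time: 7.98
eef_pos: [0.5647, -0.1835, 0.0759]
eef_rot: [-0.436, -0.556, -0.437, 0.556]
wrist_force: [-0.6, -0.1, -0.6]
opening: 0.0139
time: 8.23
eef_pos: [0.5647, -0.1835, 0.0749]
eef_rot: [-0.436, -0.556, -0.437, 0.556]
wrist_force: [-0.8, 0.5, -0.7]
opening: 0.0139
```

```bash
python3 -m creep '[{"gripper":1,"offset":[0,0,-0.1],"turn":0},{"gripper":1,"offset":[0,0,0],"turn":0},{"gripper":1,"offset":[0,0,-0.1],"turn":0},{"gripper":1,"offset":[0,0,0],"turn":0},{"gripper":1,"offset":[0,0,0],"turn":0}]'
python3 -m creep '[{"gripper":1,"offset":[0,0,-0.1],"turn":0},{"gripper":1,"offset":[0,0,0],"turn":0},{"gripper":1,"offset":[0,0,0],"turn":0}]'
```

```text
time: 8.65
eef_pos: [0.5647, -0.1835, 0.0728]
eef_rot: [-0.436, -0.556, -0.437, 0.556]
wrist_force: [0.5, 0.4, -2.1]
opening: 0.0139
time: 8.9
eef_pos: [0.5647, -0.1835, 0.0718]
eef_rot: [-0.436, -0.556, -0.437, 0.556]
wrist_force: [0.2, -1.5, -3.7]
opening: 0.0137
```

```bash
python3 -m creep '[{"gripper":1,"offset":[0,0,0],"turn":0},{"gripper":1,"offset":[0,0,0],"turn":0}]'
python3 -m creep '[{"gripper":1,"offset":[0,0,-0.1],"turn":0},{"gripper":1,"offset":[0,0,0],"turn":0},{"gripper":1,"offset":[0,0,0],"turn":0}]'
python3 -c "
from plant import *
print(read_state()['moment'])"
```

```text
time: 9.07
eef_pos: [0.5647, -0.1835, 0.0718]
eef_rot: [-0.437, -0.556, -0.436, 0.556]
wrist_force: [1.4, -0.9, -3.1]
opening: 0.0139
time: 9.32
eef_pos: [0.5647, -0.1835, 0.0708]
eef_rot: [-0.437, -0.556, -0.436, 0.556]
wrist_force: [1.7, -0.9, -4.7]
opening: 0.014
[-0.33154093 -0.29680527  0.02144773]
```

```bash
python3 -m creep '[{"gripper":1,"offset":[0,0,-0.1],"turn":0},{"gripper":1,"offset":[0,0,0],"turn":0},{"gripper":1,"offset":[0,0,0],"turn":0}]'
python3 -m creep '[{"gripper":1,"offset":[0,0,-0.1],"turn":0},{"gripper":1,"offset":[0,0,0],"turn":0},{"gripper":1,"offset":[0,0,0],"turn":0}]'
python3 -c "
from plant import *
print(read_state()['moment'])"
```

```text
time: 9.57
eef_pos: [0.5647, -0.1835, 0.0698]
eef_rot: [0.436, 0.556, 0.436, -0.556]
wrist_force: [1.8, -0.8, -4.4]
opening: 0.0137
time: 9.82
eef_pos: [0.5647, -0.1835, 0.0688]
eef_rot: [-0.436, -0.556, -0.437, 0.556]
wrist_force: [1.6, -1.5, -4.6]
opening: 0.0142
[-0.28762925 -0.35310817  0.06752639]
```

```bash
cat > m.py <<'E'
import sys
from h import *
a=np.radians(-13.73); X=np.array([np.cos(a),np.sin(a)]);Y=np.array([-X[1],X[0]]); T=np.array([.5955,-.1861])
def meas(name):
  for n in('top','side'):
    c=grab(n,n+name)
    v,u=np.mgrid[0:400,0:640]
    P=np.stack([(u-c['cx'])/c['fx'],(v-c['cy'])/c['fy'],np.ones_like(u)],-1)*c['depth'][...,None]
    W=(P-c['t'])@c['R']; tx=(W[...,:2]-T)@X; ty=(W[...,:2]-T)@Y; z=W[...,2]
    for lab,x0 in(('stand',.032),('held',-.032)):
      m=(abs(tx-x0)<.016)&(abs(ty)<.15)&(abs(ty)>.06)&(z>.062)&(z<.095)
      for s in(1,-1):
        k=m&(s*ty>0)
        if k.sum()>15: print(n,lab,'end',s,k.sum(),'x mid',(np.percentile(tx[k],4)+np.percentile(tx[k],96))/2,'y',s*np.sort(s*ty[k])[-4],'z50,90',np.percentile(z[k],[50,90]).round(4))
meas(sys.argv[1])
c=load('side'+sys.argv[1])
cv2.imwrite(f'pics/crop{sys.argv[1]}.png',cv2.resize(c['color'][120:220,262:372,::-1],None,fx=6,fy=6,interpolation=cv2.INTER_CUBIC))
E
python3 m.py 5
```

```text
top stand end 1 98 x mid 0.030996876106982464 y 0.11312290024676531 z50,90 [0.071  0.0737]
top held end 1 97 x mid -0.032903531758075935 y 0.11341166887787492 z50,90 [0.0736 0.0759]
side stand end 1 58 x mid 0.03235968713089227 y 0.11376447656983861 z50,90 [0.07  0.073]
side held end 1 67 x mid -0.03166192955002562 y 0.11345503990812185 z50,90 [0.0723 0.0763]
```

View pics/crop5.png

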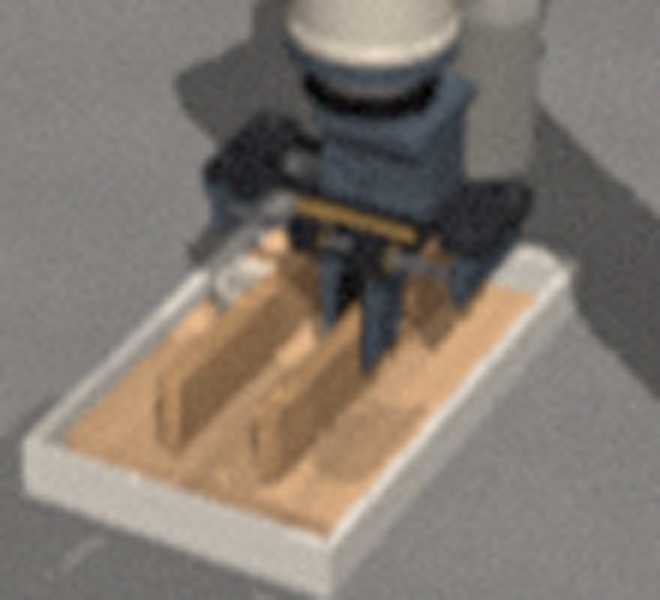

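The held slat, with its near end at (260,420), sits in the row level with the standing one. It is 64.0 mm away, its ends line up in y, and it is about 2.7 mm proud. I'll keep pressing in 1 mm steps.

```bash
python3 -m creep '[{"gripper":1,"offset":[0,0,-0.1],"turn":0},{"gripper":1,"offset":[0,0,0],"turn":0},{"gripper":1,"offset":[0,0,0],"turn":0}]'
python3 -m creep '[{"gripper":1,"offset":[0,0,-0.1],"turn":0},{"gripper":1,"offset":[0,0,0],"turn":0},{"gripper":1,"offset":[0,0,0],"turn":0}]'
```

```text
time: 10.17
eef_pos: [0.5647, -0.1835, 0.0678]
eef_rot: [-0.436, -0.556, -0.437, 0.556]
wrist_force: [1.2, -1.3, -4.4]
opening: 0.0139
time: 10.42
eef_pos: [0.5647, -0.1835, 0.0668]
eef_rot: [-0.436, -0.556, -0.436, 0.556]
wrist_force: [1.1, -1.5, -4.4]
opening: 0.0141
```

```bash
python3 -m creep '[{"gripper":1,"offset":[0,0,-0.05],"turn":0},{"gripper":1,"offset":[0,0,0],"turn":0},{"gripper":1,"offset":[0,0,0],"turn":0}]'
python3 -m creep '[{"gripper":1,"offset":[0,0,-0.05],"turn":0},{"gripper":1,"offset":[0,0,0],"turn":0},{"gripper":1,"offset":[0,0,0],"turn":0}]'
python3 m.py 6
```

```text
time: 10.67
eef_pos: [0.5647, -0.1835, 0.0664]
eef_rot: [-0.436, -0.556, -0.437, 0.556]
wrist_force: [0.4, -0.5, -1.3]
opening: 0.0141
time: 10.92
eef_pos: [0.5647, -0.1835, 0.0659]
eef_rot: [0.437, 0.556, 0.436, -0.556]
wrist_force: [1.0, -0.3, 0.4]
opening: 0.014
top stand end 1 99 x mid 0.030755551284655094 y 0.11310772613773871 z50,90 [0.0709 0.0736]
top held end 1 97 x mid -0.03280838891144936 y 0.11333327717093442 z50,90 [0.0705 0.073 ]
side stand end 1 54 x mid 0.03330495614156735 y 0.11161094263143584 z50,90 [0.0699 0.0742]
side held end 1 61 x mid -0.03082581581738844 y 0.11348018285081563 z50,90 [0.0703 0.0739]
```

Flush with the standing divider at this end, and the force is now turning upward. One last light press will make sure it is seated.

```bash
python3 -m creep '[{"gripper":1,"offset":[0,0,-0.05],"turn":0},{"gripper":1,"offset":[0,0,0],"turn":0},{"gripper":1,"offset":[0,0,0],"turn":0}]'
```

```text
time: 11.27
eef_pos: [0.5648, -0.1835, 0.0658]
eef_rot: [0.437, 0.556, 0.436, -0.556]
wrist_force: [-1.1, -0.9, 7.5]
opening: 0.0139
```

Seated: about 8 N upward and the arm has stopped. Now I'll release, opening only partway (about 36 mm) so the fingers stay clear of the standing divider.

```bash
python3 -m creep '[{"gripper":1,"offset":[0,0,0.04],"turn":0},{"gripper":0.7,"offset":[0,0,0],"turn":0},{"gripper":0.5,"offset":[0,0,0],"turn":0},{"gripper":0.3,"offset":[0,0,0],"turn":0},{"gripper":0.2,"offset":[0,0,0],"turn":0},{"gripper":0.2,"offset":[0,0,0],"turn":0},{"gripper":0.2,"offset":[0,0,0],"turn":0},{"gripper":0.2,"offset":[0,0,0],"turn":0}]'
```

```text
time: 11.93
eef_pos: [0.5647, -0.1835, 0.0658]
eef_rot: [-0.436, -0.556, -0.437, 0.556]
wrist_force: [0.8, 0.8, 0.5]
opening: 0.0363
```

Open and clear. I'll rise and then move back towards the robot for a clear view.

```bash
python3 -m creep '[{"gripper":0.2,"offset":[0,0,0.5],"turn":0},{"gripper":0.2,"offset":[0,0,1.5],"turn":0},{"gripper":0.2,"offset":[0,0,3],"turn":0},{"gripper":0.2,"offset":[0,0,3.5],"turn":0},{"gripper":0.2,"offset":[0,0,3.5],"turn":0},{"gripper":0.2,"offset":[0,0,3],"turn":0},{"gripper":0.2,"offset":[-1.5,3,0],"turn":0},{"gripper":0.2,"offset":[-1.5,3.5,0],"turn":0},{"gripper":0.2,"offset":[-1.5,3.5,0],"turn":0},{"gripper":0.2,"offset":[-1.5,3.5,0],"turn":0},{"gripper":0.2,"offset":[-1.5,3.5,0],"turn":0},{"gripper":0.2,"offset":[-1.5,3.5,0],"turn":0}]'
python3 -m creep '[{"gripper":0.2,"offset":[-1,3.5,0],"turn":0},{"gripper":0.2,"offset":[-1,3.5,0],"turn":0},{"gripper":0.2,"offset":[-1,3.5,0],"turn":0},{"gripper":0.2,"offset":[0,0,0],"turn":0},{"gripper":0.2,"offset":[0,0,0],"turn":0}]'
python3 m.py 7; cp pics/top7.png pics/view7.png
```

```text
time: 12.93
eef_pos: [0.4736, 0.0229, 0.2163]
eef_rot: [0.436, 0.557, 0.436, -0.556]
wrist_force: [1.2, 0.3, 0.8]
opening: 0.0364
time: 13.35
eef_pos: [0.4441, 0.1281, 0.2162]
eef_rot: [0.438, 0.556, 0.437, -0.555]
wrist_force: [0.3, 0.0, 0.8]
opening: 0.0367
top stand end 1 98 x mid 0.031158691919008198 y 0.11315513903519907 z50,90 [0.0705 0.0733]
top stand end -1 119 x mid 0.031291299009146054 y -0.12154325208559269 z50,90 [0.0707 0.074 ]
top held end 1 96 x mid -0.03271778850256634 y 0.11266194580821197 z50,90 [0.0714 0.0738]
top held end -1 117 x mid -0.032483504337210596 y -0.12280470506623825 z50,90 [0.0709 0.0733]
side stand end 1 57 x mid 0.032119486282391856 y 0.11358143327977549 z50,90 [0.0692 0.0734]
side held end 1 54 x mid -0.030508390564559708 y 0.11278486247538448 z50,90 [0.0705 0.074 ]
```

View pics/view7.png

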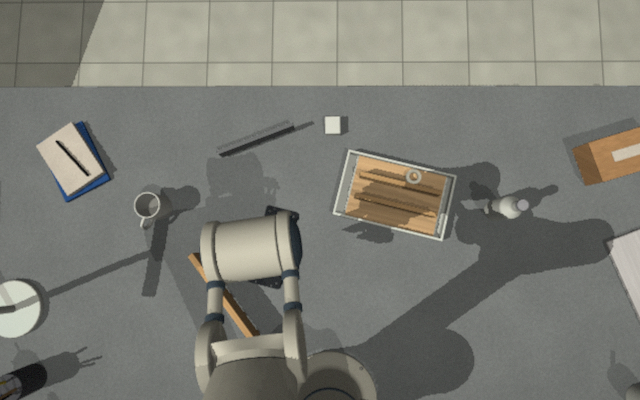

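The divider stands in the tray row at about (395,205), level with the standing one at both ends (71 mm). The mug, bottle, charger and tape are where they were, and the arm is clear. I'm handing it in.

```bash
python3 -c "
from plant import *
print(hand_in())"
```

```text
the job is handed in; nothing more can be done
None
```

I picked up the smaller wooden divider, pegged it into the empty row, pressed it fully home and let it go. The job is handed in at about 13.5 s on the robot's clock; no verdict is reported.

- **Position:** The last top-camera depth check put both ends of its top edge at 71 mm, within 1 mm of the standing divider. It is about 64 mm from it and parallel, with the ends in line to about 1 mm.
- **Force:** The highest wrist reading while lowering and pressing was 7.5 N, at the final press.
- **Surroundings:** By eye in the last picture the mug, bottle, charger and tape had not moved, and the arm was clear of everything.
- **Disagreements:** The side camera put the spacing at 62.6 mm in the last check, against 63.8 mm from the top camera, which is within its noise. While the dowels passed the sprung balls, the wrist force read about 4.5 N downward instead of the resistance I expected. I did not find out why.

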